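# Open the tool chest by its pop-out T-handle

### The arm

A 7-joint arm with a two-finger parallel gripper is mounted at the origin on the work surface. World frame = base frame: x ahead of the robot, y to its left, z up, the work surface at z = 0. Lengths are in m, angles in rad, forces in N, time in s.
With the tool pointing down it reaches from about 0.425 to 0.875 m from the base axis. Payload 4.7 kg.
Tool frame: the origin (TCP) lies midway between the tips of the shut fingers; the grasp point (between the pads) lies 19 mm behind it; z points along the fingers, y is the line along which they close (so a half turn about z gives the same grasp; the last joint's range is limited). The gripper opens to 87 mm and grips with 3 to 60 N. Pads are 19 mm wide; open, the fingers measure 117 mm over their backs; the gripper's body (75 mm by 190 mm) begins 51 mm behind the grasp point.
Start: joints at [1.168, 0.321, -0.07, 1.45, 0.023, 1.371, -0.057], TCP at [0.263, -0.594, 0.223] pointing down, gripper open.
Joint ranges: [-2.86, 2.86], [-0.3, 2.09], [-1.38, 1.24], [0.06, 2.45], [-1.56, 4.7], [0.09, 2.05], [-2.69, 2.69]. Speed limits (rad/s): [2.57, 2.57, 3.14, 3.14, 3.14, 3.14, 3.14].

### API

Orientations are given as a rotation vector (axis times angle).
In Python, from bench import ctrl gives the robot as it stands. The module is installed in compiled form; this text tells all that it offers.
- The arm moves only by the shell command python3 -m handwheel 'ROWS' [FORCE]. ROWS is JSON, a list of rows, each a list of 7 numbers: the finger opening in m, from 0 to 0.087, then the shift along the tool's x, y, z in m, then the turn, a rotation vector about the tool's x, y, z in degrees. A call has 1 to 12 rows; each row shifts and turns the commanded pose from where the row before left it, along the tool's axes as they then stand; what a row does not reach is not made up. A row lasts 1/8 s, in which the tool goes at most 62.5 mm and 10.7 degrees, less where a joint would pass 70% of its speed; a pose out of reach is approached as far as the arm can. A call is refused whole if a number of a shift passes 0.0625 or a number of a turn 10.7, either way. A call with a gripper value outside its range is refused whole. The fingers move at their own pace and stop on an object; FORCE is the grip in N (left out, the last holds). Time passes only in rows, so rows that do not move let the fingers close. It gives the time, the measured TCP pose, the force, the opening and the grip force at its end, in the units of the state.
- ctrl.get_state(): the state, without advancing time (a new reading comes with each control period).
- ctrl.get_image(name): name is "scene" or "side" or "wrist"; returns (picture, depth): 480x640x3 uint8, blue, green, red; 480x640 float32, m along the optical axis (not along the pixel's ray), 0 where there is no reading.
- ctrl.camera_info(name): a dict with "intrinsics" (3x3 intrinsics, pixels), "D" ([k1, k2, p1, p2, k3] as OpenCV has them; the pictures are not rectified), "R" (3x3) and "t" (3): a world point X has camera coordinates R X + t. Camera axes: x right, y down, z forward; pixel columns grow to the right and rows downward; lengths in m; the calibration is good to about 2 mm. A picture is of the moment at which its call begins: read the wrist's pose just before it. camera_info takes no time and is no camera call; for the wrist camera it gives the pose at the moment of the call.
- ctrl.close_job(): hands the job in; it is judged then, once.
The state is a dict: "time": time; "joint_positions": joint angles; "qd": joint speeds; "joint_torque": joint torques, N m; "position": TCP position; "tool_rot": TCP orientation; "ft_force": force on the tool from outside, world axes, zero at the start; "torque": the same for the moment, N m; "grip_width": opening from 0.0 (shut) to 1.0 (fully open); "grip_force": force on a finger pad.
Only numpy, scipy, OpenCV 4.12 (cv2) and the standard library are available. Lean on these libraries where they do the work, as an engineer would, in place of code of your own. Each camera call takes 0.05 s, during which the arm holds its last target. There are 200 camera calls.

### The job

Open the steel tool chest: press in the round release button behind the sunken T-handle, gently and no harder than its spring needs, until the handle pops out; then turn the handle a quarter turn clockwise against its return spring, without heaving on the lid while the latch still holds it. Keeping the handle turned, lift the lid by it until the lid is at least 30 degrees open. Then let go, so that the lid stays open by itself with the handle still out, and leave the other things on and around the chest where they are.

Things in the scene. Friction and masses are not known exactly. Their poses are not given: they have to be found in the camera images.
- chest: Grey painted steel tool chest, fixed to the bench: 360 mm front to back (x), 420 mm wide (y), 150 mm high. Origin: centre of its underside; x to its back, y to its left, z up. The front 295 mm of its top is the hinged lid; the rear 70 mm is a fixed deck of the same height. A latch under the lid holds it to the front wall.
- latch_plate (a point): Point on the top face of the lid's bare steel latch plate, on the T-handle's axis: 125 mm ahead of the chest's origin and, lid shut, 152 mm above the bench; moves with the lid. The plate is 88 mm wide and reaches from 56 mm ahead of the axis to 98 mm behind it. The handle's recess in it is 100 mm long (front to back) and 34 mm wide.
- button_axis (a point): Point on the plate's top face (152 mm up) on the button's axis, 74 mm behind the handle's axis. The button's top is 8 to 20 mm above it, as its screw cap happens to be set: find it by touch. It sinks 6 mm to its stop; its spring gives about 4 N at first touch, 8 N at 4.5 mm where the handle is let go, 9 N at the stop. It springs back. More than 20 N breaks it.
- lid_hinge (a point): Middle of the lid's hinge line, which runs along the chest's y. 108 mm behind the chest's origin and 148 mm above the bench.
- lid (a joint): Lid angle in rad: 0 shut, growing as its front edge rises, stop at 1.3. A gas strut carries most of its weight and stiff hinges hold it wherever it is left; lifting it takes 2 to 6 N at the handle once the latch is free. While the cam still holds it the lid gives about 0.007 rad; heaving at the cam with over 20 N would bend it.
- push_lock: The release lock behind the T-handle: a flat dark ring, 39 mm outside and 1.5 mm high, fixed on the latch plate, with a round flat-topped steel push button 24 mm in diameter rising through it. Origin: centre of the ring on the plate's top face; x to the chest's back, z out of the lid. Moves with the lid.
- tee: T-handle: a bar 84 mm long, 16 mm wide, 14 mm high on an 11 mm round stem. Origin: centre of the bar; x along the bar, z out of the lid. Stowed it lies front to back in its recess, its top 1 mm below the plate, and cannot be gripped. Let go, a spring lifts it 30 mm, its centre 22 mm above the plate; pushed down, it sinks (4 N, then 150 N/m).
- spindle (a joint): Turn of the T-handle about the lid's normal in rad: 0 as stowed, growing clockwise seen from above, stop at 1.5. A return spring (0.10 Nm at 0, 0.25 Nm at 1.5) turns it back when let go. Its cam is clear of the chest's bracket, and the lid free, from about 1.17 on; turned back with the lid shut, it catches again.
- glue_bottle: White plastic glue bottle, 52 mm wide and 120 mm tall, standing on the bench close to the chest's left side. Origin: centre of its underside. Leave alone.
- screw_jar: Small glass jar with steel cap, 52 mm wide and 55 mm tall, standing on the chest's fixed rear deck. Origin: centre of its underside. Leave alone.
- fret_tub: Small round plastic tub, 57 mm wide and 36 mm tall, standing on the chest's fixed rear deck. Origin: centre of its underside. Leave alone.
- neck_blank: Dark wood neck blank, about 370 x 78 x 24 mm, lying flat on the bench at the right of the chest, along it. Origin: its underside. Leave alone.
- chisel: Short wood chisel, 160 mm long, 22 mm wide and 20 mm high, lying along the chest's fixed rear deck. Leave alone.
- cork_block: Cork sanding block, 105 x 62 x 32 mm, on the bench close to the chest's left side, near its front corner. Origin: centre of its underside. Leave alone.
- block_plane: Small metal block plane, 150 x 44 x 60 mm, on the bench close to the chest's right side, near its front corner. Origin: centre of its underside. Leave alone.

How it is judged:
On the way, in this order (a step that is already met when the one before it is completed fails the run):
1. the handle has popped out of its recess while the lid is shut (z of tee in the frame of push_lock above 0.015 m and value of joint lid below 0.05 rad), for 0.1 s.
2. the handle is turned at least 66 degrees with the lid still shut (value of joint spindle above 1.15 rad and value of joint lid below 0.06 rad), for 0.1 s.
At the end, for the whole second after the job is handed in: The lid stands open by itself at 0.5 rad (about 29 degrees) or more, at rest, with the T-handle still popped out (its bar's centre at least 15 mm above the latch plate) (value of joint lid above 0.5 rad and velocity of joint lid between -0.03 and 0.03 rad/s and z of tee in the frame of push_lock above 0.015 m); the robot touches nothing.
It fails at once if the lock is pressed with more than 20 N (contact force between the fingers and push_lock above 20 N).
It fails at once if the lid is heaved at with more than 20 N while the latch's cam still holds it (contact force between spindle_c1 and chest_c8 above 20 N).
It fails at once if a thing on or around the chest is moved by more than 30 mm (distance of any of glue_bottle, screw_jar, fret_tub, neck_blank, chisel, cork_block, block_plane from where it was at the start of the episode above 0.03 m).
It also fails if it takes over 67 s, if anything falls off the work surface, if the arm or the gripper's body presses on something with over 40 N, if the wrist force passes 120 N, or if a joint passes its speed limit or range.

## Working session

There is one attempt and no reset: what is moved stays moved. The work goes in short steps, Python scripts to look and compute and a shell command to move; the robot and the scene stay as the last step left them, time stands still between calls to the robot, and variables do not carry over. Pictures are saved under pics/ and viewed, at most 10 in all, crops included, and the job is handed in when it is done.

```bash
mkdir -p pics; python3 - <<'E'
from bench import ctrl
import cv2,numpy as np
s=ctrl.get_state();print(s['time'],s['position'],s['tool_rot'],s['ft_force'],s['grip_width'])
for n in ['scene','side']:
    im,d=ctrl.get_image(n);cv2.imwrite(f'pics/{n}0.png',im);np.save(f'{n}_d.npy',d)
    c=ctrl.camera_info(n);print(n,c['intrinsics'],c['D'],c['R'],c['t'])
E
```

```text
0.0 [ 0.2628831  -0.59386947  0.22147515] [-3.07181516e+00 -6.49725260e-01  7.69093373e-04] [-0.33971984 -0.19029716  0.35630098] 0.997483519011203
scene [[553.26278752   0.         315.70501908]
 [  0.         553.26278752 235.89935908]
 [  0.           0.           1.        ]] [0.03595083 0.         0.         0.         0.        ] [[-0.13229385  0.99109819  0.01492377]
 [ 0.66480228  0.09988666 -0.74031114]
 [-0.73521172 -0.08801725 -0.67209872]] [ 0.06823033 -0.32581372  1.81591141]
side [[487.43817169   0.         323.6938707 ]
 [  0.         487.43817169 238.28684445]
 [  0.           0.           1.        ]] [-0.02204785  0.          0.          0.          0.        ] [[-0.79069217 -0.61198127  0.01687629]
 [-0.45763849  0.57251826 -0.6802866 ]
 [ 0.40666067 -0.54562052 -0.73275189]] [0.49732378 0.35658149 1.00855175]
```

View pics/scene0.png

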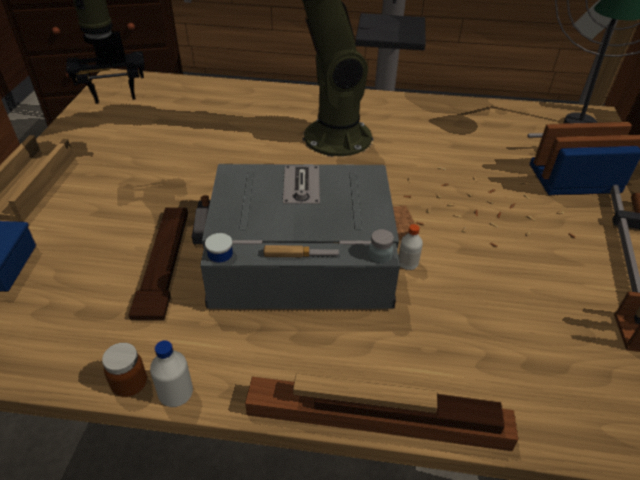

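View pics/side0.png

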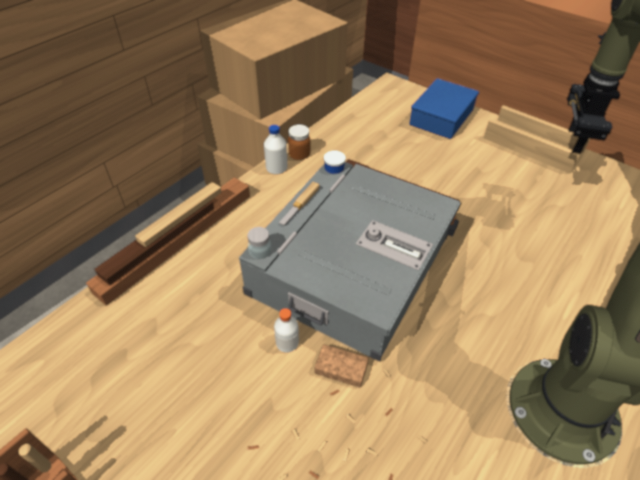

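The scene view shows the chest with the latch plate at about (301,184) and its button at about (302,197). In the side view the plate is at about (395,243), the button at (375,233) and the T-handle slot at (405,246). The plate is brighter than the lid, so I'll segment it and cast it onto z=0.152.

```bash
cat > h.py <<'E'
import numpy as np,cv2
from bench import ctrl
def cast(n,px,z,c=None):
    c=c or ctrl.camera_info(n)
    R,t=np.array(c['R']),np.array(c['t'])
    u=cv2.undistortPoints(np.array(px,float).reshape(-1,1,2),np.array(c['intrinsics']),np.array(c['D']))[:,0]
    r=np.c_[u,np.ones(len(u))]@R; o=-R.T@t
    return o+r*((z-o[2])/r[:,2])[:,None]
E
python3 - <<'E'
from h import *
for n,box in [('scene',(278,160,326,210)),('side',(350,212,440,275))]:
    im=cv2.imread(f'pics/{n}0.png');x0,y0,x1,y1=box
    g=cv2.cvtColor(im,cv2.COLOR_BGR2GRAY)[y0:y1,x0:x1]
    th,m=cv2.threshold(g,0,255,cv2.THRESH_OTSU)
    m=cv2.morphologyEx(m,cv2.MORPH_OPEN,np.ones((2,2)))
    cs=cv2.findContours(m,0,2)[0];k=max(cs,key=cv2.contourArea)[:,0]+[x0,y0]
    P=cast(n,k,.152)
    r=cv2.minAreaRect((P[:,:2]*1000).astype(np.float32)); print(n,th,len(cs),r,k.min(0),k.max(0))
    b=cv2.boxPoints(r);print(b)
    d=np.load(f'{n}_d.npy');c=ctrl.camera_info(n)
    # chest top outline: lid via depth height
    vv,uu=np.mgrid[0:480:1,0:640:1];px=np.c_[uu.ravel(),vv.ravel()].astype(float)
    u=cv2.undistortPoints(px.reshape(-1,1,2),c['intrinsics'],c['D'])[:,0]
    X=(np.c_[u,np.ones(len(u))]*d.reshape(-1,1)-c['t'])@np.array(c['R'])
    s=(abs(X[:,2]-.15)<.008)&(d.ravel()>0)&(X[:,0]>.25)&(X[:,0]<.95)&(abs(X[:,1])<.4)
    mm=cv2.morphologyEx((s.reshape(480,640)*255).astype(np.uint8),cv2.MORPH_OPEN,np.ones((5,5)))
    k2=max(cv2.findContours(mm,0,2)[0],key=cv2.contourArea)[:,0]
    print('top',cv2.minAreaRect((cast(n,k2,.15)[:,:2]*1000).astype(np.float32)),np.median(X[s,2]))
    big=cv2.resize(im[y0-6:y1+6,x0-6:x1+6],None,fx=6,fy=6,interpolation=cv2.INTER_CUBIC)
    cv2.imwrite(f'pics/{n}_crop.png',big)
E
```

```text
scene 88.0 1 ((458.2489318847656, -45.3427734375), (178.9013671875, 122.78662109375), 8.875570297241211) [278 160] [325 203]
[[ 360.39703      1.5141277]
 [ 379.34167   -119.802216 ]
 [ 556.1008     -92.19968  ]
 [ 537.1562      29.116669 ]]
top ((569.7381591796875, -30.359207153320312), (375.80206298828125, 434.5073547363281), 8.426021575927734) 0.1507770990018121
side 159.0 1 ((463.3683166503906, -47.5510368347168), (155.0695343017578, 88.56871795654297), 8.120853424072266) [357 223] [430 268]
[[ 380.35538    -14.663428 ]
 [ 392.86673   -102.34401  ]
 [ 546.3812     -80.438644 ]
 [ 533.8699       7.2419357]]
top ((563.113037109375, -31.357528686523438), (371.1749267578125, 440.7000732421875), 8.187643051147461) 0.1501582765098643
```

View pics/side_crop.png

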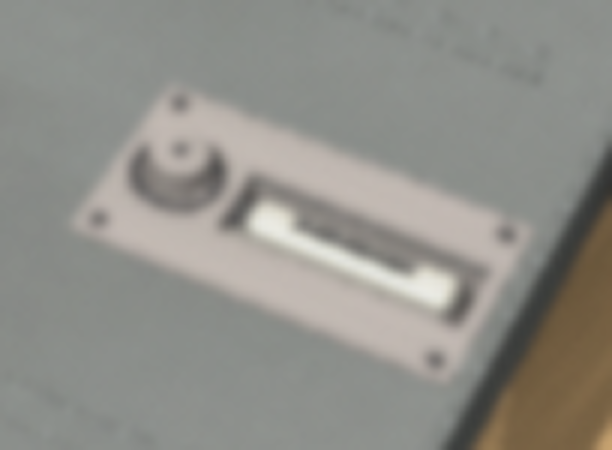

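The side-view plate rectangle measures 155x89 mm, against a nominal 154x88, with yaw 8.1°. That puts the handle axis near (0.443,-0.050) and the button near (0.516,-0.040), which agrees with the chest top outline. I'll raise the tool, shut the fingers and turn in place first.

```bash
cat >> h.py <<'E'
from scipy.spatial.transform import Rotation as Ro
YAW=8.12
def go(tgt,yaw=None,tilt=0):
    s=ctrl.get_state();R=Ro.from_rotvec(s['tool_rot']);x=R.as_matrix()[:,0]
    print('t',s['time'],'pos',np.round(s['position'],4),'yaw',np.degrees(np.arctan2(x[1],x[0])),'z',R.as_matrix()[:,2].round(3),'F',np.round(s['ft_force'],1),'q',np.round(s['joint_positions'],2))
    print('shift mm',np.round(R.inv().apply(np.array(tgt)-s['position'])*1000,1))
    if yaw is not None:
        a=np.radians(yaw); T=Ro.from_matrix(np.c_[[np.cos(a),np.sin(a),0],[np.sin(a),-np.cos(a),0],[0,0,-1]])
        print('turn deg',np.degrees((R.inv()*T).as_rotvec()).round(2))
E
python3 -m handwheel '[[0,0,0,-0.03,0,0,-10.4],[0,0,0,-0.03,0,0,-10.4],[0,0,0,0,0,0,-10.4],[0,0,0,0,0,0,-10.4],[0,0,0,0,0,0,-10.4],[0,0,0,0,0,0,-10.4],[0,0,0,0,0,0,-10.4],[0,0,0,0,0,0,-10.4],[0,0,0,0,0,0,-10.4],[0,0,0,0,0,0,-10.4],[0,0,0,0,0,0,0]]'
python3 -c "
from h import *
go([.5159,-.0401,.26],188.12)"
```

```text
time: 1.48
position: [0.263, -0.5942, 0.282]
tool_rot: [-1.383, -2.82, -0.001]
ft_force: [1.1, -0.5, -0.3]
grip_width: 0.005
grip_force: 0.0
t 1.475 pos [ 0.263  -0.5942  0.282 ] yaw 127.7651619984097 z [-0.     0.001 -1.   ] F [ 1.1 -0.5 -0.3] q [ 1.34  0.32 -0.3   1.35  0.09  1.49  1.71]
shift mm [283.1 539.3  22.5]
turn deg [ 5.000e-02 -4.000e-02 -6.035e+01]
```

```bash
python3 -m handwheel '[[0,0.0236,0.045,0,0,0,0],[0,0.0236,0.045,0,0,0,0],[0,0.0236,0.045,0,0,0,0],[0,0.0236,0.045,0,0,0,0],[0,0.0236,0.045,0,0,0,0],[0,0.0236,0.045,0,0,0,0],[0,0.0236,0.045,0,0,0,0],[0,0.0236,0.045,0,0,0,0],[0,0.0236,0.045,0,0,0,0],[0,0.0236,0.045,0,0,0,0],[0,0.0236,0.045,0,0,0,0],[0,0.0236,0.045,0,0,0,0]]'
python3 -m handwheel '[[0,0,0,0,0,0,-10],[0,0,0,0,0,0,-10],[0,0,0,0,0,0,-10],[0,0,0,0,0,0,-10],[0,0,0,0,0,0,-10],[0,0,0,0,0,0,-10.3],[0,0,0,0,0,0,0],[0,0,0,0,0,0,0]]'
python3 -c "
from h import *
go([.5159,-.0401,.18],188.12)
im,d=ctrl.get_image('wrist');cv2.imwrite('pics/wrist1.png',im)
c=ctrl.camera_info('wrist');R,t=np.array(c['R']),np.array(c['t'])
for p in ([.5159,-.0401,.152],[.4426,-.0505,.152]):
    print(cv2.projectPoints(np.array([p]),cv2.Rodrigues(R)[0],t,np.array(c['intrinsics']),np.array(c['D']))[0])"
```

```text
time: 2.98
position: [0.5158, -0.0378, 0.2826]
tool_rot: [1.386, 2.819, -0.001]
ft_force: [0.5, -0.4, -0.1]
grip_width: 0.004
grip_force: 0.0
time: 3.98
position: [0.5153, -0.0393, 0.2825]
tool_rot: [0.217, -3.134, 0.0]
ft_force: [1.4, -0.0, -0.6]
grip_width: 0.007
grip_force: 0.0
t 3.975 pos [ 0.5153 -0.0393  0.2825] yaw -172.07558951999795 z [-0. -0. -1.] F [ 1.4 -0.  -0.6] q [ 0.85  0.06 -0.85  1.66  0.04  1.44  1.7 ]
shift mm [ -0.4  -0.9 102.5]
turn deg [-0.   -0.01 -0.2 ]
[[[314.31114232 228.83488562]]]
[[[314.10694044 137.46105905]]]
```

View pics/wrist1.png

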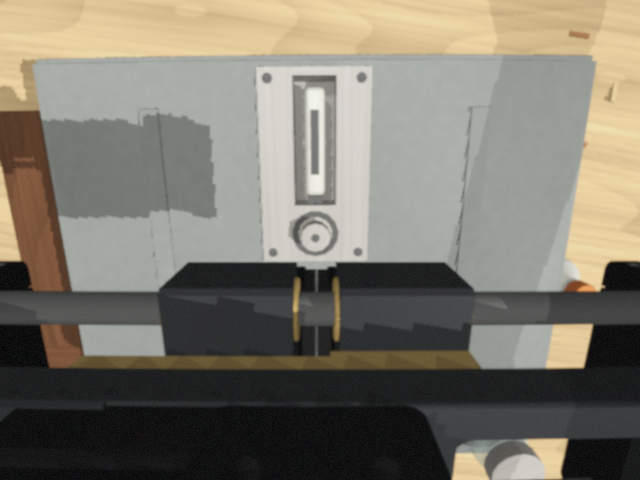

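The wrist view shows the button ring at about (315,232) and the handle bar at (315,141), both within about 3 px (about 2.5 mm) of prediction. I'll shift 1 mm back and descend until the fingers touch.

```bash
python3 -m handwheel '[[0,-0.0015,-0.001,0.03,0,0,0],[0,0,0,0.03,0,0,0],[0,0,0,0.025,0,0,0],[0,0,0,0.01,0,0,0],[0,0,0,0,0,0,0],[0,0,0,0,0,0,0]]'
for i in 1; do python3 -m handwheel '[[0,0,0,0.002,0,0,0],[0,0,0,0.002,0,0,0],[0,0,0,0.002,0,0,0],[0,0,0,0,0,0,0]]'; done
python3 -m handwheel '[[0,0,0,0.002,0,0,0],[0,0,0,0.002,0,0,0],[0,0,0,0,0,0,0]]'
python3 -c "
from h import *
go([.517,-.040,.17],188.12)"
```

```text
time: 4.78
position: [0.5178, -0.04, 0.1886]
tool_rot: [-0.223, 3.132, -0.001]
ft_force: [-0.5, 0.2, 0.1]
grip_width: 0.005
grip_force: 0.0
time: 5.28
position: [0.5169, -0.04, 0.1813]
tool_rot: [0.224, -3.133, -0.0]
ft_force: [-0.7, -0.7, -0.8]
grip_width: 0.006
grip_force: 0.0
time: 5.65
position: [0.5169, -0.04, 0.1773]
tool_rot: [0.224, -3.133, -0.0]
ft_force: [0.2, -0.2, -0.6]
grip_width: 0.005
grip_force: 0.0
t 5.65 pos [ 0.5169 -0.04    0.1773] yaw -171.81475057097353 z [-0.  0. -1.] F [ 0.2 -0.2 -0.6] q [ 0.83  0.14 -0.85  1.81  0.11  1.24  1.65]
shift mm [-0.1  0.   7.3]
turn deg [ 0.   -0.03  0.07]
```

```bash
for k in 1; do python3 -m handwheel '[[0,0,0,0.002,0,0,0],[0,0,0,0.002,0,0,0],[0,0,0,0,0,0,0]]' | egrep 'pos|ft'; done; python3 -m handwheel '[[0,0,0,0.002,0,0,0],[0,0,0,0,0,0,0]]' | egrep 'pos|ft'
```

```text
position: [0.5169, -0.04, 0.1733]
ft_force: [-0.8, 0.3, -0.4]
position: [0.517, -0.0401, 0.1714]
ft_force: [1.4, -0.5, 0.5]
```

```bash
python3 -m handwheel '[[0,0,0,0.0015,0,0,0],[0,0,0,0,0,0,0]]' | egrep 'pos|ft'; 
```

```text
position: [0.517, -0.04, 0.1699]
ft_force: [-0.6, 0.2, 0.4]
```

```bash
python3 -m handwheel '[[0,0,0,0.0015,0,0,0],[0,0,0,0,0,0,0]]' | egrep 'pos|ft'; 
```

```text
position: [0.517, -0.0401, 0.1684]
ft_force: [-0.8, 0.8, -0.5]
```

```bash
python3 -m handwheel '[[0,0,0,0.0015,0,0,0],[0,0,0,0,0,0,0]]' | egrep 'pos|ft'; 
```

```text
position: [0.5172, -0.04, 0.1672]
ft_force: [-0.2, -0.4, 1.8]
```

```bash
python3 -m handwheel '[[0,0,0,0.001,0,0,0],[0,0,0,0,0,0,0],[0,0,0,0,0,0,0]]' | egrep 'pos|ft'; 
```

```text
position: [0.5172, -0.0401, 0.1667]
ft_force: [-1.6, 0.1, 4.8]
```

Touch at about z=0.167. I'll keep pressing in small steps.

```bash
python3 -m handwheel '[[0,0,0,0.001,0,0,0],[0,0,0,0.001,0,0,0],[0,0,0,0,0,0,0]]' | egrep 'pos|ft'; 
```

```text
position: [0.5172, -0.0401, 0.1649]
ft_force: [-2.0, 0.4, 7.5]
```

```bash
python3 -m handwheel '[[0,0,0,0.001,0,0,0],[0,0,0,0,0,0,0],[0,0,0,0,0,0,0]]' | egrep 'pos|ft'; 
```

```text
position: [0.5172, -0.0401, 0.164]
ft_force: [-3.5, 0.2, 7.3]
```

```bash
python3 -m handwheel '[[0,0,0,0.001,0,0,0],[0,0,0,0,0,0,0],[0,0,0,0,0,0,0]]' | egrep 'pos|ft'; python3 -c "
from h import *
im,d=ctrl.get_image('side');cv2.imwrite('pics/s_a.png',im[200:290,340:450])"
```

```text
position: [0.5172, -0.0401, 0.1628]
ft_force: [-2.4, -0.2, 5.6]
```

```bash
python3 -m handwheel '[[0,0,0,0.001,0,0,0],[0,0,0,0,0,0,0],[0,0,0,0,0,0,0]]' | egrep 'pos|ft'; python3 -c "
from h import *
im,d=ctrl.get_image('side');cv2.imwrite('pics/s_b.png',cv2.resize(im[170:290,320:480],None,fx=4,fy=4))"
```

```text
position: [0.5172, -0.0401, 0.1619]
ft_force: [-1.9, 0.6, 6.3]
```

View pics/s_b.png

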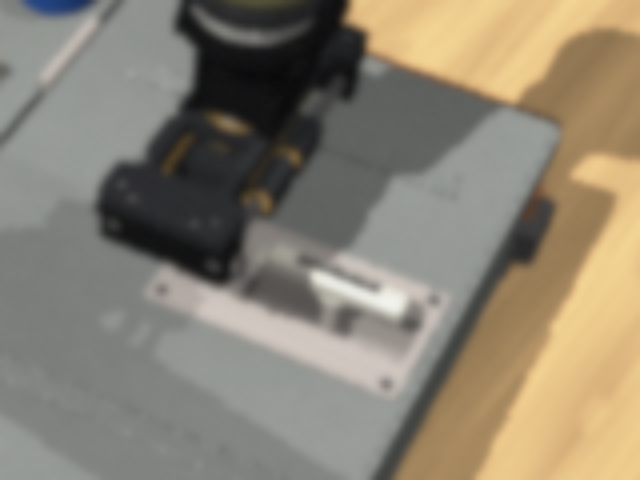

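The handle has popped out: the bar now stands above its recess on the stem, at about crop (360,290). Next I'll rise, open the fingers and go over the handle.

```bash
python3 -m handwheel '[[0,0,0,-0.01,0,0,0],[0,0,0,-0.03,0,0,0],[0,0,0,-0.04,0,0,0],[0.05,0.037,0,0,0,0,0],[0.05,0.037,0,0,0,0,0],[0.05,0,0,0,0,0,0],[0.05,0,0,0,0,0,0],[0.05,0,0,0,0,0,0]]'
python3 -c "
from h import *
go([.4437,-.0505,.158],188.12)
im,d=ctrl.get_image('wrist');cv2.imwrite('pics/wrist2.png',im)
c=ctrl.camera_info('wrist');R,t=np.array(c['R']),np.array(c['t'])
for p in ([.4437,-.0505,.181],[.517,-.04,.152]):
    print(cv2.projectPoints(np.array([p]),cv2.Rodrigues(R)[0],t,np.array(c['intrinsics']),np.array(c['D']))[0])"
```

```text
time: 10.0
position: [0.4446, -0.0502, 0.241]
tool_rot: [-0.226, 3.133, 0.002]
ft_force: [-0.1, -0.0, -0.2]
grip_width: 0.485
grip_force: 0.0
t 10.0 pos [ 0.4446 -0.0502  0.241 ] yaw -171.75850317453205 z [ 0.     0.001 -1.   ] F [-0.1 -0.  -0.2] q [ 0.94 -0.13 -0.8   1.87 -0.1   1.37  1.88]
shift mm [ 1.  -0.3 83. ]
turn deg [0.06 0.02 0.12]
[[[314.79668187 251.24697486]]]
[[[314.70964482 332.05317292]]]
```

View pics/wrist2.png

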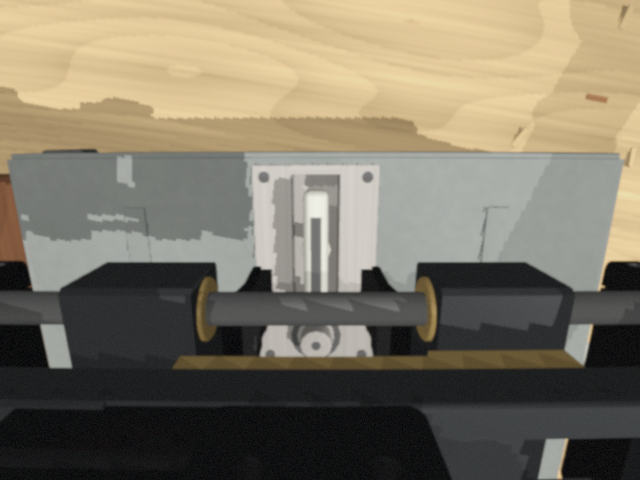

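The bar is centred between the fingers at u≈316, and its front end at v≈190 matches the axis estimate. I'll descend and grip.

```bash
python3 -m handwheel '[[0.05,0.001,0,0.025,0,0,0.1],[0.05,0,0,0.025,0,0,0],[0.05,0,0,0.02,0,0,0],[0.05,0,0,0.012,0,0,0],[0.05,0,0,0,0,0,0],[0.05,0,0,0,0,0,0]]' 
python3 -m handwheel '[[0,0,0,0,0,0,0],[0,0,0,0,0,0,0],[0,0,0,0,0,0,0],[0,0,0,0,0,0,0],[0,0,0,0,0,0,0]]' 40
python3 -c "
from h import *
go([.4437,-.0505,.158],188.12)"
```

```text
time: 10.8
position: [0.4435, -0.0507, 0.1597]
tool_rot: [-0.222, 3.133, -0.0]
ft_force: [0.4, 0.0, 0.6]
grip_width: 0.576
grip_force: 0.0
time: 11.42
position: [0.4429, -0.0508, 0.1591]
tool_rot: [-0.221, 3.134, -0.0]
ft_force: [-0.9, 0.5, 0.6]
grip_width: 0.179
grip_force: 40.0
t 11.425 pos [ 0.4429 -0.0508  0.1591] yaw -171.91396608653477 z [ 0. -0. -1.] F [-0.9  0.5  0.6] q [ 0.93 -0.06 -0.84  1.99 -0.05  1.19  1.83]
shift mm [-0.9  0.2  1.1]
turn deg [-0.01  0.   -0.03]
```

```bash
python3 -m handwheel '[[0,0,0,0,0,0,7],[0,0,0,0,0,0,7],[0,0,0,0,0,0,7],[0,0,0,0,0,0,7],[0,0,0,0,0,0,7],[0,0,0,0,0,0,7],[0,0,0,0,0,0,0]]' | egrep 'pos|ft|grip'
python3 -c "
from h import *
go([.4437,-.0505,.158],106.12)
print(ctrl.get_state()['torque'])"
```

```text
position: [0.4435, -0.0481, 0.1591]
ft_force: [0.9, 5.2, 0.1]
grip_width: 0.179
grip_force: 40.0
t 12.3 pos [ 0.4435 -0.0481  0.1591] yaw 146.14969717375897 z [ 0.001  0.003 -1.   ] F [0.9 5.2 0.1] q [ 0.96 -0.06 -0.87  1.99 -0.06  1.19  1.09]
shift mm [-1.5 -1.9  1.1]
turn deg [ 0.16 -0.11 40.03]
[ 1.19840375 -0.42795092  0.16307701]
```

The axis turns out to lie about 4 mm behind the grip centre: there is a 5 N side pull and 2.7 mm of drift. I'll relieve it and carry on turning about the true axis.

```bash
python3 -m handwheel '[[0,0.001,0.003,0,0,0,0],[0,0,0.0005,0,0,0,6.5],[0,0,0.0005,0,0,0,6.5],[0,0,0.0005,0,0,0,6.5],[0,0,0.0005,0,0,0,6.5],[0,0,0.0005,0,0,0,6.5],[0,0,0.0005,0,0,0,6.5],[0,0,0,0,0,0,0],[0,0,0,0,0,0,0]]' | egrep 'pos|ft|grip'
python3 -c "
from h import *
go([.4463,-.0459,.159],106.12)
print(ctrl.get_state()['torque'])
im,d=ctrl.get_image('side');cv2.imwrite('pics/s_c.png',cv2.resize(im[170:290,320:480],None,fx=4,fy=4))"
```

```text
position: [0.4457, -0.0464, 0.1591]
ft_force: [-2.7, -2.2, 2.4]
grip_width: 0.184
grip_force: 40.0
t 13.425 pos [ 0.4457 -0.0464  0.1591] yaw 107.17113914755218 z [-0.001 -0.001 -1.   ] F [-2.7 -2.2  2.4] q [ 0.99 -0.06 -0.91  1.98 -0.05  1.19  0.4 ]
shift mm [0.2 0.7 0.1]
turn deg [-0.05  0.04  1.05]
[-0.27065457  0.28174415  0.22008902]
```

View pics/s_c.png

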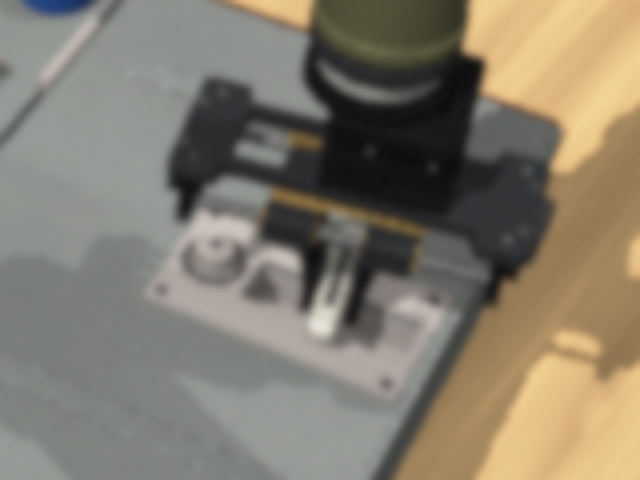

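The handle is turned about 81°, with the bar across the plate in the crop and the fingers fore and aft. I'll start with a 1° test lift about the hinge and check the force.

```bash
python3 -m handwheel '[[0,0,0.0002,-0.002,0.49,0.08,0],[0,0,0.0002,-0.002,0.49,0.08,0],[0,0,0,0,0,0,0]]' | egrep 'pos|ft|grip'
```

```text
position: [0.4458, -0.0462, 0.1627]
ft_force: [-1.7, -3.7, -3.1]
grip_width: 0.18
grip_force: 40.0
```

The latch is free: it rose 3.6 mm at about 3-5 N. I'll keep following the arc.

```bash
python3 -m handwheel '[[0,-0.0001,0.0006,-0.0082,1.97,0.31,0],[0,-0.0001,0.0006,-0.0082,1.97,0.31,0],[0,-0.0001,0.0006,-0.0082,1.97,0.31,0],[0,-0.0001,0.0006,-0.0082,1.97,0.31,0],[0,-0.0001,0.0006,-0.0082,1.97,0.31,0],[0,0,0,0,0,0,0]]' | egrep 'pos|ft|grip'
python3 -c "
from h import *
go([.4463,-.0459,.159])
print(ctrl.get_state()['torque'])"
```

```text
position: [0.4521, -0.0453, 0.2039]
ft_force: [-3.3, -3.7, 1.7]
grip_width: 0.183
grip_force: 40.0
t 14.6 pos [ 0.4521 -0.0453  0.2039] yaw 106.91144427840865 z [-0.192 -0.027 -0.981] F [-3.3 -3.7  1.7] q [ 0.9   0.15 -0.95  1.77  0.14  1.48  0.21]
shift mm [-0.2  3.  45.1]
[-0.79713323  0.7365071   0.26785602]
```

```bash
python3 -m handwheel '[[0,-0.0001,0.0006,-0.0082,1.97,0.31,0],[0,-0.0001,0.0006,-0.0082,1.97,0.31,0],[0,-0.0001,0.0006,-0.0082,1.97,0.31,0],[0,-0.0001,0.0006,-0.0082,1.97,0.31,0],[0,-0.0001,0.0006,-0.0082,1.97,0.31,0],[0,0,0,0,0,0,0]]' | egrep 'pos|ft|grip'
python3 -c "
from h import *
go([.4463,-.0459,.159])
print(ctrl.get_state()['torque'])"
```

```text
position: [0.4653, -0.0434, 0.2429]
ft_force: [-5.7, -4.5, 1.8]
grip_width: 0.182
grip_force: 40.0
t 15.35 pos [ 0.4653 -0.0434  0.2429] yaw 106.4672785673939 z [-0.358 -0.05  -0.932] F [-5.7 -4.5  1.8] q [ 0.76  0.34 -0.94  1.57  0.25  1.74  0.09]
shift mm [-1.8 12.3 85.1]
[-0.72777419  0.73159167  0.45832608]
```

```bash
python3 -m handwheel '[[0,-0.0001,0.0006,-0.0082,1.97,0.31,0],[0,-0.0001,0.0006,-0.0082,1.97,0.31,0],[0,-0.0001,0.0006,-0.0082,1.97,0.31,0],[0,-0.0001,0.0007,-0.0082,1.6,0.25,0],[0,0,0,0,0,0,0]]' | egrep 'pos|ft|grip'
python3 -c "
from h import *
go([.4463,-.0459,.159])"
```

```text
position: [0.4807, -0.0412, 0.272]
ft_force: [-3.9, -4.3, 3.4]
grip_width: 0.181
grip_force: 40.0
t 15.975 pos [ 0.4807 -0.0412  0.272 ] yaw 105.97253554041379 z [-0.477 -0.067 -0.876] F [-3.9 -4.3  3.4] q [ 0.63  0.48 -0.9   1.4   0.31  1.94  0.03]
shift mm [ -3.6  23.7 115.8]
```

```bash
python3 -m handwheel '[[0,-0.0001,0.0008,-0.0082,0.98,0.15,0],[0,-0.0002,0.0011,-0.0082,0.98,0.15,0],[0,-0.0002,0.0013,-0.0082,0.98,0.15,0],[0,0,0,0,0,0,0],[0,0,0,0,0,0,0]]' | egrep 'pos|ft|grip'
python3 -c "
from h import *
go([.4463,-.0459,.159])"
```

```text
position: [0.4951, -0.0391, 0.2917]
ft_force: [-4.1, -4.4, 0.1]
grip_width: 0.18
grip_force: 40.7
t 16.6 pos [ 0.4951 -0.0391  0.2917] yaw 105.73530516171498 z [-0.522 -0.074 -0.85 ] F [-4.1 -4.4  0.1] q [ 0.56  0.53 -0.86  1.3   0.32  2.03  0.01]
shift mm [ -4.2  27.6 138.7]
```

The lid is at about 34-35°. So that it doesn't flick back, I'll ease the handle home under control, then open the fingers.

```bash
python3 -m handwheel '[[0,0,-0.0005,0,0,0,-6.6],[0,0,-0.0005,0,0,0,-6.6],[0,0,-0.0005,0,0,0,-6.6],[0,0,-0.0005,0,0,0,-6.6],[0,0,-0.0005,0,0,0,-6.6],[0,0,-0.0005,0,0,0,-6.6],[0,0,0,0,0,0,0]]' | egrep 'pos|ft|grip'
python3 -c "
from h import *
go([.4463,-.0459,.159])"
```

```text
position: [0.4935, -0.0407, 0.293]
ft_force: [-3.5, -4.5, 0.4]
grip_width: 0.178
grip_force: 40.1
t 17.475 pos [ 0.4935 -0.0407  0.293 ] yaw 142.0110730683356 z [-0.52  -0.074 -0.851] F [-3.5 -4.5  0.4] q [ 0.61  0.55 -0.94  1.3   0.35  2.05  0.67]
shift mm [-21.5  20.9 139. ]
```

```bash
python3 -m handwheel '[[0,0,0,0.002,-0.5,-0.56,0],[0,0,0,0.002,-0.5,-0.56,0],[0,0,-0.0005,0,0,0,-6.6],[0,0,-0.0005,0,0,0,-6.6],[0,0,-0.0005,0,0,0,-6.6],[0,0,0,0,0,0,0]]' | egrep 'pos|ft|grip'
python3 -c "
from h import *
go([.4463,-.0459,.159]);print(ctrl.get_state()['joint_positions'][5])"
```

```text
position: [0.4912, -0.0422, 0.2903]
ft_force: [-3.7, -4.2, 3.3]
grip_width: 0.179
grip_force: 40.1
t 18.225 pos [ 0.4912 -0.0422  0.2903] yaw 163.32536108979448 z [-0.497 -0.071 -0.865] F [-3.7 -4.2  3.3] q [ 0.67  0.56 -1.02  1.33  0.37  2.02  1.  ]
shift mm [-24.1  12.5 136.1]
2.0240111465668154
```

```bash
python3 -m handwheel '[[0,0,-0.0005,0,0,0,-6.6],[0,0,-0.0005,0,0,0,-6.6],[0,0,-0.0004,0,0,0,-5],[0,0,0,0,0,0,0],[0.06,0,0,0,0,0,0],[0.06,0,0,0,0,0,0],[0.06,0,0,0,0,0,0],[0.06,0,0,0,0,0,0],[0.06,0,0,0,0,0,0]]' | egrep 'pos|ft|grip'
python3 -c "
from h import *
go([.4463,-.0459,.159]);print(ctrl.get_state()['joint_positions'][5])
im,d=ctrl.get_image('side');cv2.imwrite('pics/s_d.png',im[100:400,200:600])"
```

```text
position: [0.4917, -0.0429, 0.2896]
ft_force: [0.6, 0.1, 0.3]
grip_width: 0.643
grip_force: 0.0
t 19.35 pos [ 0.4917 -0.0429  0.2896] yaw -175.84498449963021 z [-0.495 -0.071 -0.866] F [0.6 0.1 0.3] q [ 0.69  0.58 -1.07  1.33  0.4   2.03  1.3 ]
shift mm [-25.7   5.  135.8]
2.0311876365865906
```

View pics/s_d.png

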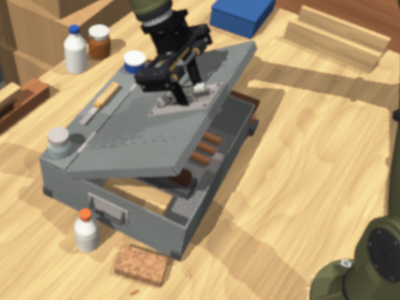

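The lid stands open, the fingers are clear on both sides of the bar, and the force reads about 0. I'll withdraw along the tool axis.

```bash
python3 -m handwheel '[[0.06,0,0,-0.006,0,-0.5,0],[0.06,0,0,-0.012,0,-0.5,0],[0.06,0,0,-0.02,0,-1,0],[0.06,0,0,-0.03,0,-1,0],[0.06,0,0,-0.04,0,-2,0],[0.06,0,0,-0.04,0,-2,0],[0.06,0,0,0,0,0,0],[0.06,0,0,0,0,0,0],[0.06,0,0,0,0,0,0]]' | egrep 'pos|ft|grip'
python3 -c "
from h import *
go([.4463,-.0459,.159]);print(ctrl.get_state()['joint_positions'][5])
n='side';im,d=ctrl.get_image(n);cv2.imwrite('pics/s_e.png',im[100:400,200:600])
c=ctrl.camera_info(n);vv,uu=np.mgrid[0:480,0:640];px=np.c_[uu.ravel(),vv.ravel()].astype(float)
u=cv2.undistortPoints(px.reshape(-1,1,2),c['intrinsics'],c['D'])[:,0]
X=(np.c_[u,np.ones(len(u))]*d.reshape(-1,1)-c['t'])@np.array(c['R'])
a=np.radians(YAW);x=np.array([np.cos(a),np.sin(a),0]);y=np.array([-np.sin(a),np.cos(a),0])
A=np.array([.4465,-.05,0])+.125*x;cx=(X-A)@x;cy=(X-A)@y
m=(cy>.06)&(cy<.2)&(cx>-.1)&(cx<.08)&(X[:,2]>.15)&(d.ravel()>0)
p=np.polyfit(cx[m],X[m,2],1);print('lid deg',np.degrees(np.arctan(-p[0])),m.sum())"
```

```text
position: [0.5309, -0.0382, 0.3346]
ft_force: [0.2, 0.6, 0.6]
grip_width: 0.686
grip_force: 0.0
t 20.525 pos [ 0.5309 -0.0382  0.3346] yaw -175.7612823091439 z [-0.49  -0.067 -0.869] F [0.2 0.6 0.6] q [ 0.05  0.44 -0.1   1.17  0.09  2.05  1.62]
shift mm [-12.8   4.6 194.6]
2.0520407473093982
lid deg 51.09487605745923 4515
```

View pics/s_e.png

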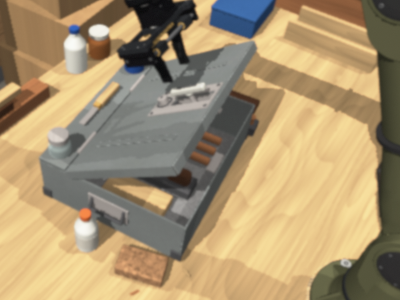

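The fingers are clear of the handle and the bar still stands out. The crude angle fit probably caught stray points, so I'll refit robustly.

```bash
python3 -c "
from h import *
n='side';im,d=ctrl.get_image(n)
c=ctrl.camera_info(n);px=[(480,170),(400,245),(370,255),(335,250),(300,265),(385,220)]
u=cv2.undistortPoints(np.array(px,float).reshape(-1,1,2),c['intrinsics'],c['D'])[:,0]
D=np.array([[d[p[1],p[0]]] for p in px])
X=(np.c_[u,np.ones(len(u))]*D-c['t'])@np.array(c['R'])
a=np.radians(YAW);A=np.array([.4465,-.05,0])+.233*np.array([np.cos(a),np.sin(a),0])
r=(A-X)@[np.cos(a),np.sin(a),0]
print(X.round(3));print(np.degrees(np.arctan2(X[:,2]-.15,r)).round(1),r.round(3))"
```

```text
[[ 0.479 -0.613  0.003]
 [ 0.496 -0.15   0.039]
 [ 0.426  0.133  0.305]
 [ 0.512  0.121  0.248]
 [ 0.563  0.17   0.208]
 [ 0.46   0.028  0.292]]
[-27.6 -29.2  34.2  34.1  33.9  34.2] [0.28  0.198 0.227 0.144 0.087 0.209]
```

The lid stands at 34° (0.59 rad), above the 0.5 rad needed. Nothing is touching it, so I'm handing in.

```bash
python3 -c "
from bench import ctrl
print(ctrl.close_job())"
```

```text
the job is handed in; nothing more can be done
None
```

The job is handed in at about 21 s of the 67 s allowed: the button was pressed at readings up to about 8 N, the handle popped out and was turned about 81°, and the lid stands by itself at 34° with the handle out and the gripper clear; no verdict came back.

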